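# Pin the valve block, then present the check ball over its port

## Robot

A 6-joint arm with a two-finger parallel gripper is mounted at the origin on the work surface. World frame = base frame: x ahead of the robot, y to its left, z up, the work surface at z = 0. Lengths are in mm, angles in rad, forces in N, time in s.
With the tool pointing down it reaches from about 300 to 750 mm from the base axis. Payload 8.5 kg.
Tool frame: the origin (TCP) lies on the centre line of the jaws, within the pads' length; the fingertips stand 17 mm ahead of it and the grasp point (between the pads) lies 2 mm behind it; z points along the fingers, x is the direction in which the jaws open and shut, and the axes are right-handed (so a half turn about z gives the same grasp; the last joint's range is limited). The gripper opens to 88 mm and grips with 3 to 60 N. Pads are 18 mm wide; open, the fingers measure 123 mm over their backs; the gripper's body (75 mm by 187 mm) begins 45 mm behind the grasp point.
Start: joints at [-1.359, 0.381, 1.297, -0, 1.464, -0.215], TCP at [227.67, -500.646, 255.748] pointing down, gripper open.
Joint ranges: [-3.11, 3.11], [-0.89, 2.33], [0.22, 2.48], [-1.42, 4.56], [0.17, 2.85], [-2.88, 2.88]. Speed limits (rad/s): [2.39, 2.39, 3.14, 3.14, 3.14, 3.14].

## Interface

Orientations are given as a rotation vector (axis times angle).
In Python, from workcell import * gives the robot as it stands.
- The arm moves only by the tool apply_moves, never from a script. Its argument "commands" is one flat list of numbers, 5 for each row, row after row: the gripper's target within -1 to 1 (fully open at 1, half-way at 0, shut at -1), then the shift along the tool's x, y, z in m, then the turn about the tool's z in rad. A call has 1 to 5 rows; each row shifts and turns the commanded pose from where the row before left it, along the tool's axes as they then stand; what a row does not reach is not made up. A row lasts 1/10 s, in which the tool goes at most 50 mm and 8.59 degrees, less where a joint would pass 70% of its speed; a pose out of reach is approached as far as the arm can. A call with a gripper value outside its range is refused whole. The fingers move at their own pace and stop on an object; "force" is the grip in N (left out, the last holds). Time passes only in rows, so rows that do not move let the fingers close. It gives the time, the measured TCP pose, the force and the opening at its end, in the units of the state.
- observe(): the state, without advancing time (a new reading comes with each control period).
- camera(name): name is "scene" or "top" or "wrist"; returns (picture, depth): 384x512x3 uint8, red, green, blue; 384x512 float32, mm along the optical axis (not along the pixel's ray), 0 where there is no reading.
- calibration(name): a dict with "mtx" (3x3 intrinsics, pixels), "k1" (the pictures are not rectified: a ray, as slopes to the right and down, at radius r is drawn at 1 + k1 r^2 times it, then the intrinsics apply), "world_from_camera" (4x4, takes a point from camera to world coordinates); the wrist camera has in their place "mount" (4x4, takes a point from camera to tool coordinates, whose origin is the TCP and whose axes are the tool frame's). Camera axes: x right, y down, z forward; pixel columns grow to the right and rows downward; lengths in mm; the calibration is good to about 2 mm. A picture is of the moment at which its call begins: read the wrist's pose just before it. calibration takes no time and is no camera call.
- hand_in(): hands the job in, once; it reports no verdict.
The state is a dict: "clock": time; "qpos": joint angles; "joint_vel": joint speeds; "effort": joint torques, N m; "position": TCP position; "eef_rot": TCP orientation; "force": force on the tool from outside, world axes, zero at the start; "ft_torque": the same for the moment, N m; "width": opening from 0.0 (shut) to 1.0 (fully open).
Only numpy, scipy, OpenCV 4.12 (cv2) and the standard library are available. Lean on these libraries where they do the work, as an engineer would, in place of code of your own. Each camera call takes 0.05 s, during which the arm holds its last target. There are 200 camera calls.

## Task

Stand the plain guide pin upright in the smaller bore of the valve block, fully down, and let go of it. Then lift the dish by its bar handle, turn it about a quarter turn so that its pouring lip points along the block at the larger hole (the ball port) and at the pin beyond, and bring the lip's tip over the middle of that port, about 3 cm above the block and touching neither block nor pin. Keep the dish level and the loose ball in its middle all the while, leave the other things alone, and finish still holding the dish still in the air there: do not put it down.

Things in the scene. Friction and masses are not known exactly. Their poses are not given: they have to be found in the camera images.
- pin_center (a point): Guide pin: a plain steel round pin, 16 mm diameter, 70 mm long, with a chamfered foot, about 110 g, standing loose on the bench. This point is its centre, 35 mm above its foot; z runs up the pin.
- bore (a point): Centre of the mouth of the smaller bore (19 mm wide, 30 mm deep, chamfered) in the top of the fixed valve block, 45 mm above the bench. Pin fully down: its centre is 5 mm above this point. Axes are the block's: y along it from port to bore, z up. The block is aluminium, 90 (x) by 130 (y) by 45 mm, on a dark base plate 120 by 150 by 4 mm; the bore lies 40 mm from the block's centre along +y.
- port (a point): Centre of the mouth of the larger hole, the ball port (31 mm diameter), in the same top face, 75 mm from the bore along the block's -y. Same axes as the bore.
- dish_grip (a point): Middle of the dish's handle bar, a straight square bar 14 mm thick (along x), 14 mm high, 106 mm long (along y), the top of an arch that spans the dish. It lies straight above the dish's centre, 85 mm above the dish's underside, 49 mm of open air between bar and ball. Dish axes: x out through the pouring lip, y along the bar, z up. Pinch it across its 14 mm.
- dish_foot (a point): Centre of the dish's flat underside (60 mm wide), same axes as the bar. The dish is a shallow round steel plate, 106 mm across and 14 mm deep, about 250 g, standing loose on the bench.
- dish_lip (a point): Tip of the pouring lip, a 40 mm wide open channel sticking out over the dish's rim: 75 mm from the dish's centre along the dish's +x and 10 mm above its underside.
- ball_center (a point): Centre of the loose dark steel check ball, 25 mm diameter, 64 g, resting in the middle of the dish. The dish rises gently (7 degrees, then 16) from a small flat in its middle, so that the ball stays there only while the dish is level and moved smoothly.
- socket_center (a point): Bystander, leave alone: a stepped steel socket-wrench socket, 31 mm across its wider top, 50 mm tall, standing on the bench; this point is its centre, 25 mm up. It and the pin may stand in either's place.
- race: Bystander, leave alone: a steel bearing ring, 62 mm across, 40 mm hole, 16 mm high, lying on the bench; origin at the centre of its underside.
- spanner: Bystander, leave alone: a steel spanner 190 mm long lying on the bench; origin near its middle, on the bench.
Not all that is in view belongs to the job. Leave any black, blue or red look-alike of the part that bears dish_grip alone.

How it is judged:
By the outcome, as a careful person would: the job done as asked, in the order asked, and still so for the second after the job is handed in, while the arm keeps its last pose, push and grip.
It also fails if it takes over 67 s, if anything falls off the work surface, if the arm or the gripper's body presses on something with over 40 N, if the wrist force passes 120 N, or if a joint passes its speed limit or range.

## Working session

There is one attempt and no reset: what is moved stays moved. The work goes in short steps, Python scripts to look and compute and a tool call to move; the robot and the scene stay as the last step left them, time stands still between calls to the robot, and variables do not carry over. Pictures are saved under pics/ and viewed, on a budget of 10 in all, crops included, one or two more only if the job needs it, and the job is handed in when it is done.

Besides the shell and the picture viewer there is one more tool, called after "Request:" as name(argument=value, ...), one argument or row to a line, values as JSON. apply_moves: Moves the arm, as the interface text tells. Its arguments: {"type":"object","properties":{"commands":{"type":"array"},"force":{"type":"number"}},"required":["commands"]}

```bash
ls; mkdir -p pics; python3 - <<'E'
from workcell import *
import cv2,numpy as np
s=observe();print(s)
for n in ("top","scene"):
    p,d=camera(n); np.savez(f"pics/{n}0.npz",p=p,d=d); cv2.imwrite(f"pics/{n}0.png",p[:,:,::-1]); print(n,calibration(n))
print(calibration("wrist"))
a=cv2.imread("pics/top0.png")
cv2.imwrite("pics/t0.png",cv2.resize(a,(800,600),interpolation=cv2.INTER_CUBIC))
E
```

```text
pics
{'clock': 0.0, 'qpos': array([-1.35930295e+00,  3.81208836e-01,  1.29823958e+00, -1.13657842e-05,
        1.46359915e+00, -2.15329218e-01]), 'joint_vel': array([-0.00073628,  0.00016057,  0.00023842, -0.00066123,  0.00101135,
        0.00254226]), 'effort': array([ 4.52816494e-04, -4.37931991e+01, -2.24556810e+01,  7.14085833e-02,
        3.52182565e-02, -1.07347678e-04]), 'position': array([ 227.61644761, -500.41603328,  255.13800255]), 'eef_rot': array([-2.64067706e+00,  1.70000034e+00,  1.62494353e-03]), 'force': array([ 0.26226789, -0.29664629, -0.04504386]), 'ft_torque': array([ 0.03458346, -0.00476373,  0.0107782 ]), 'width': 0.9984372247516277}
top {'mtx': array([[381.76209203,   0.        , 255.60715592],
       [  0.        , 381.76209203, 184.16242709],
       [  0.        ,   0.        ,   1.        ]]), 'k1': -0.0904450944222685, 'world_from_camera': array([[-5.55351801e-04, -9.82096522e-01,  1.88377579e-01,
         3.24475326e+02],
       [-9.99553795e-01, -5.08068429e-03, -2.94346407e-02,
        -6.23166099e+01],
       [ 2.98647453e-02, -1.88309871e-01, -9.81655
[... 524 characters left out ...]
998962e-03, -6.89611831e-01, -7.24170158e-01,
         8.65652346e+02],
       [ 0.00000000e+00,  0.00000000e+00,  0.00000000e+00,
         1.00000000e+00]])}
{'mtx': array([[295.44918755,   0.        , 257.71714819],
       [  0.        , 295.44918755, 187.56160615],
       [  0.        ,   0.        ,   1.        ]]), 'k1': 0.021350024729181728, 'mount': array([[ 9.99999133e-01, -1.30162801e-03, -1.98237515e-04,
        -3.99145689e-01],
       [ 1.30219908e-03,  9.55522219e-01,  2.94916248e-01,
        -7.60756670e+01],
       [-1.94450899e-04, -2.94916251e-01,  9.55523086e-01,
        -1.29439101e+02],
       [ 0.00000000e+00,  0.00000000e+00,  0.00000000e+00,
         1.00000000e+00]])}
```

View pics/t0.png

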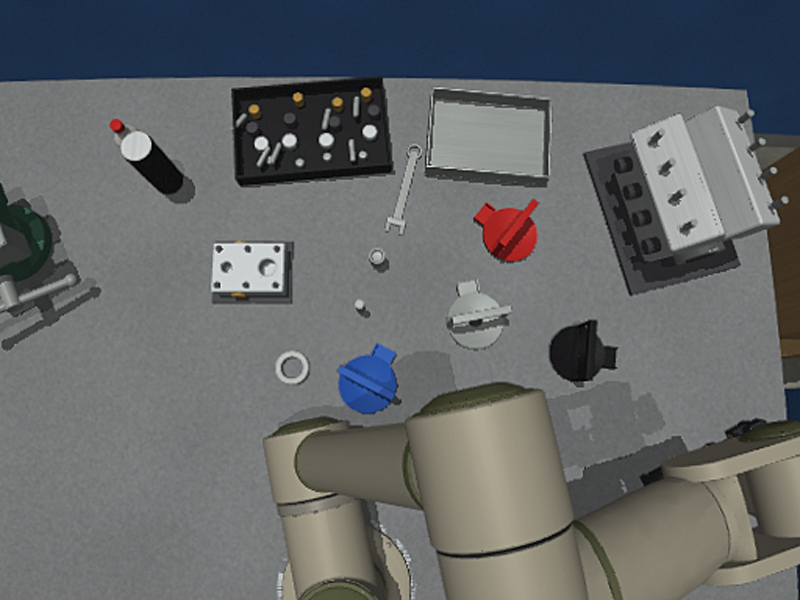

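View pics/scene0.png

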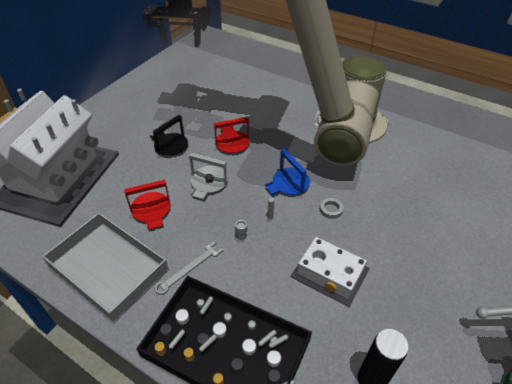

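```bash
cat > h.py <<'E'
from workcell import *
import cv2,numpy as np
from scipy.spatial.transform import Rotation as R
def T(name,st=None):
    c=calibration(name)
    if name!="wrist": return c,c["world_from_camera"]
    M=np.eye(4);M[:3,:3]=R.from_rotvec(st["eef_rot"]).as_matrix();M[:3,3]=st["position"]
    return c,M@c["mount"]
def slopes(c,uv):
    return cv2.undistortPoints(np.array(uv,float).reshape(-1,1,2),c["mtx"],np.array([c["k1"],0,0,0.]))[:,0]
def plane(name,uv,z,st=None):
    c,M=T(name,st); s=slopes(c,uv); r=np.c_[s,np.ones(len(s))]@M[:3,:3].T
    return M[:3,3]+r*((z-M[2,3])/r[:,2])[:,None]
def cloud(name,d,st=None):
    c,M=T(name,st); h,w=d.shape; v,u=np.mgrid[:h,:w]
    s=slopes(c,np.c_[u.ravel(),v.ravel()]); P=(np.c_[s,np.ones(len(s))]*d.reshape(-1,1))@M[:3,:3].T+M[:3,3]
    P[d.ravel()==0]=np.nan
    return P.reshape(h,w,3)
def snap(tag,name="wrist"):
    st=observe(); p,d=camera(name); np.savez(f"pics/{tag}.npz",p=p,d=d,pos=st["position"],rot=st["eef_rot"])
    cv2.imwrite(f"pics/{tag}.png",p[:,:,::-1]); return st,p,d
E
python3 - <<'E'
from h import *
f=np.load("pics/top0.npz");P=cloud("top",f["d"]);p=f["p"]
def reg(n,x0,y0,x1,y1,z0,z1):
    s=np.s_[int(y0/1.5625):int(y1/1.5625),int(x0/1.5625):int(x1/1.5625)]
    q=P[s].reshape(-1,3); q=q[(q[:,2]>z0)&(q[:,2]<z1)]
    m=q.mean(0); w,v=np.linalg.eigh(np.cov(q[:,:2].T)); print(n,len(q),m.round(1),"ax",v[:,1].round(3),np.sqrt(w).round(1),q.min(0).round(),q.max(0).round())
reg("bench",150,320,260,400,-20,20)
reg("pin",345,290,370,320,50,100)
reg("socket",362,240,395,275,38,70)
reg("bar",430,290,525,350,75,110)
reg("block",200,230,300,310,38,60)
reg("race",270,345,313,390,10,30)
for n,uv,z in (("bore",(226,267),45),("port",(268,266),45),("pin",(358,303),70),("lip",(466,284),10)):
    print(n,plane("top",[np.array(uv)/1.5625],z).round(1))
E
```

```text
bench 3622 [402.1 268.1  -1.8] ax [0.043 0.999] [43.5 59.4] [327. 164.  -8.] [477. 376.   5.]
pin 32 [493.5 -21.7  65.6] ax [-0.806 -0.592] [4.1 4.4] [487. -28.  50.] [502. -14.  71.]
socket 89 [588.1 -51.9  44.4] ax [-0.998 -0.068] [7.9 8.2] [573. -67.  38.] [602. -38.  53.]
bar 214 [ 473.3 -234.5   89.5] ax [-0.195  0.981] [ 4.2 31. ] [ 458. -288.   77.] [ 489. -183.   97.]
block 1286 [565.6 186.   43.4] ax [-0.005  1.   ] [27.1 37.5] [521. 120.  38.] [611. 251.  53.]
race 195 [387.2 102.6  14.3] ax [-0.74  -0.672] [17.6 18.2] [358.  75.  10.] [418. 132.  21.]
bore [[565.8 222.9  45. ]]
port [[568.  145.9  45. ]]
pin [[496.2 -20.4  70. ]]
lip [[ 543.3 -221.2   10. ]]
```

Request:
apply_moves(
  commands=[1,0,0,0,0.1422,1,0,0,0,0.1422,1,0,0,0,0.1422,1,-0.043,-0.024,0.006,0,1,-0.043,-0.024,0.006,0],
)

```text
clock: 0.6
position: [275.6, -413.9, 242.9]
eef_rot: [-2.219, 2.224, 0.001]
force: [1.8, 0.2, -0.3]
width: 0.997
```

Request:
apply_moves(
  commands=[1,-0.043,-0.024,0.006,0,1,-0.043,-0.024,0.006,0,1,-0.043,-0.024,0.006,0,1,-0.043,-0.024,0.006,0,1,-0.043,-0.024,0.006,0],
)

```text
clock: 1.1
position: [396.1, -197.7, 213.4]
eef_rot: [-2.221, 2.222, 0.0]
force: [0.3, -0.9, 0.8]
width: 0.998
```

Request:
apply_moves(
  commands=[1,-0.043,-0.024,0.006,0,1,-0.043,-0.024,0.006,0,1,-0.043,-0.024,0.006,0,1,-0.043,-0.024,0,0,1,0,0,0,0],
)

```text
clock: 1.6
position: [492.9, -23.1, 195.3]
eef_rot: [-2.228, 2.214, 0.001]
force: [0.2, -0.2, 0.4]
width: 0.997
```

```bash
python3 - <<'E'
from h import *
st,p,d=snap("w1"); print(st["position"],st["eef_rot"])
P=cloud("wrist",d,st)
m=(P[...,2]>55)&(P[...,2]<90)&(np.hypot(P[...,0]-494,P[...,1]+21)<40)
q=P[m];print(m.sum(),q.mean(0),q.min(0),q.max(0))
v,u=np.nonzero(m);print(u.min(),u.max(),v.min(),v.max())
E
```

```text
[492.91035612 -23.09505061 195.26937519] [-2.22815796e+00  2.21377206e+00  1.38675092e-03]
291 [496.50538304 -21.055428    68.72220338] [487.5634042  -28.42625634  55.2286871 ] [503.17581314 -13.50515086  71.92292897]
248 264 170 190
```

View pics/w1.png

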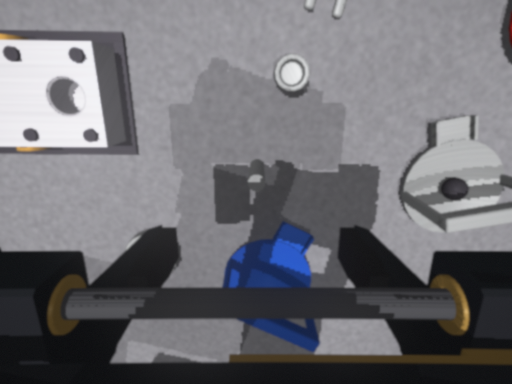

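Request:
apply_moves(
  commands=[1,-0.0021,-0.0026,0.04,0,1,0,0,0.04,0,1,0,0,0.04,0,1,0,0,0.02,0,1,0,0,0.002,0],
  force=20,
)

```text
clock: 2.15
position: [492.6, -26.3, 51.7]
eef_rot: [2.218, -2.221, -0.007]
force: [0.1, 0.2, 0.6]
width: 1.0
```

Request:
apply_moves(
  commands=[-1,0,0,0,0,-1,0,0,0,0,-1,0,0,0,0,-1,0,0,0,0,-1,0,0,0,0],
)

```text
clock: 2.65
position: [494.4, -25.5, 54.3]
eef_rot: [-2.221, 2.221, -0.001]
force: [0.1, -0.0, -0.3]
width: 0.57
```

Request:
apply_moves(
  commands=[-1,0,0,0,0,-1,0,0,0,0,-1,0,0,0,0,-1,0,0,0,0,-1,0,0,0,0],
)

```text
clock: 3.15
position: [494.2, -25.5, 53.7]
eef_rot: [2.222, -2.221, 0.0]
force: [0.3, -1.0, -1.0]
width: 0.176
```

Request:
apply_moves(
  commands=[-1,0,0,-0.01,0,-1,0,0,-0.03,0,-1,0,0,-0.03,0,-1,-0.02,-0.003,-0.03,0,-1,-0.04,-0.005,0,0],
  force=30,
)

```text
clock: 3.65
position: [503.9, 33.5, 158.0]
eef_rot: [-2.215, 2.222, -0.01]
force: [1.3, 0.7, -1.5]
width: 0.177
```

Request:
apply_moves(
  commands=[-1,-0.04,-0.005,0,0,-1,-0.04,-0.005,0,0,-1,-0.04,-0.005,0,0,-1,-0.03,-0.005,0,0,-1,-0.02,-0.003,0,0],
)

```text
clock: 4.15
position: [524.9, 206.7, 154.3]
eef_rot: [-2.223, 2.219, -0.0]
force: [0.3, -1.2, -0.9]
width: 0.168
```

Request:
apply_moves(
  commands=[-1,0,0,0,0,-1,0,0,0,0,-1,0,0,0,0,-1,0,0,0,0],
)

```text
clock: 4.55
position: [525.2, 203.5, 153.9]
eef_rot: [2.22, -2.223, 0.0]
force: [-0.9, 0.5, -1.3]
width: 0.17
```

```bash
python3 - <<'E'
from h import *
st,p,d=snap("w2"); print(st["position"],st["eef_rot"],st["width"],st["force"])
P=cloud("wrist",d,st)
m=(P[...,2]>41)&(P[...,2]<49)&(P[...,0]>510)&(P[...,0]<625)
q=P[m][:,:2];print(len(q),cv2.minAreaRect(q.astype(np.float32)),P[m][:,2].mean())
# pin region: close to tool axis
m=(P[...,2]>90)&(np.hypot(P[...,0]-st["position"][0],P[...,1]-st["position"][1])<14)
v,u=np.nonzero(m);print(m.sum(),u.min(),u.max(),v.min(),v.max(),P[m].min(0),P[m].max(0))
E
```

```text
[525.15228316 203.52432388 153.92680398] [ 2.22006958e+00 -2.22262954e+00  3.76525989e-05] 0.17030010258423645 [-0.86947228  0.5256151  -1.26258277]
16236 ((566.435302734375, 184.8081512451172), (90.23988342285156, 130.87220764160156), 0.1176527589559555) 45.478360726915675
3498 225 292 205 286 [515.30036771 190.1185125  101.26417128] [534.69938894 216.97254481 183.76893404]
```

View pics/w2.png

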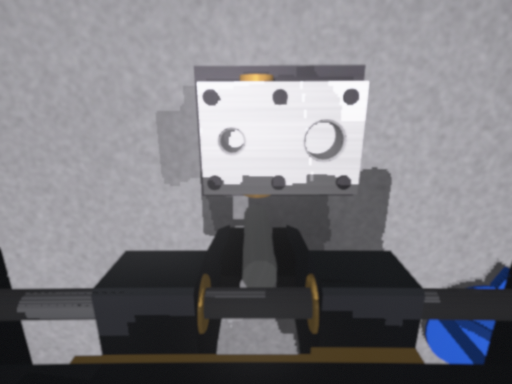

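```bash
python3 - <<'E'
from h import *
f=np.load("pics/w2.npz");st=dict(position=f["pos"],eef_rot=f["rot"]);p,d=f["p"],f["d"]
P=cloud("wrist",d,st);g=p.mean(2)
for n,(u,v),r in(("bore",(231,140),20),("port",(324,140),26)):
    s=np.s_[v-r:v+r,u-r:u+r]
    for nm,m in(("depth",P[s][...,2]<43.5),("grey",g[s]<200)):
        c,_=cv2.findContours(m.astype(np.uint8),cv2.RETR_EXTERNAL,cv2.CHAIN_APPROX_NONE)
        c=max(c,key=cv2.contourArea)[:,0]+[u-r,v-r]
        w=plane("wrist",c,45,st)[:,:2].astype(np.float32)
        print(n,nm,cv2.fitEllipse(w),cv2.minAreaRect(w)[:2])
for v in (215,220,225,230,240,250): print(v,g[v,238:282].astype(int).tolist())
m=(P[...,2]>95)&(abs(P[...,1]-204)<20)
for v in (215,220,225,230,240,250,260):
    u=np.nonzero(m[v]&(np.arange(512)>240)&(np.arange(512)<278))[0]; 
    if len(u): print(v,u.min(),u.max(),P[v,u].min(0).round(1),P[v,u].max(0).round(1))
E
```

```text
bore depth ((567.0196533203125, 225.06732177734375), (18.477603912353516, 19.076868057250977), 153.68048095703125) ((566.9227294921875, 225.2830352783203), (19.50312042236328, 20.32678985595703))
bore grey ((566.8710327148438, 225.92823791503906), (19.058446884155273, 19.839502334594727), 153.3693389892578) ((566.50927734375, 226.65493774414062), (20.93448829650879, 17.680631637573242))
port depth ((567.0882568359375, 150.34559631347656), (30.599185943603516, 30.744308471679688), 8.499781608581543) ((566.9974365234375, 150.49241638183594), (31.519445419311523, 31.599647521972656))
port grey ((567.391357421875, 150.77243041992188), (30.899133682250977, 32.31593704223633), 162.6020965576172) ((567.0155639648438, 149.09153747558594), (30.780336380004883, 33.62382507324219))
215 [151, 151, 149, 148, 144, 132, 107, 85, 77, 76, 76, 76, 77, 77, 76, 77, 76, 75, 75, 75, 75, 75, 76, 75, 75, 74, 74, 73, 75, 74, 74, 74, 73, 73, 72, 73, 73, 73, 74, 73, 74, 74, 75, 75]
220 [80, 80, 79, 79, 79, 78, 76, 75, 75, 75, 75, 76, 76, 75, 75, 75, 75, 75, 75, 75, 74, 74, 73, 73, 74, 73, 72, 72, 72, 72, 72, 7
[... 438 characters left out ...]
45, 61, 69, 72, 72, 72, 72, 73, 72, 73, 72, 72, 71, 71, 71, 71, 72, 71, 71, 70, 71, 71, 72, 71, 70, 68, 69, 67, 61, 47, 35, 27, 27, 27, 28, 27, 26, 28, 27]
250 [29, 29, 28, 31, 42, 58, 68, 70, 71, 71, 70, 71, 71, 72, 72, 71, 70, 71, 70, 70, 70, 69, 69, 70, 70, 70, 70, 70, 70, 70, 69, 68, 68, 66, 61, 48, 33, 27, 23, 25, 25, 24, 24, 25]
215 244 267 [528.3 197.8 107.3] [533.9 212.6 120.8]
220 244 268 [528.  197.4 114.7] [533.7 212.1 127.8]
225 244 269 [528.2 197.1 122.4] [534.  211.9 135.3]
230 241 277 [529.2 193.6 131.4] [534.  212.6 141.4]
240 241 277 [528.8 194.4 142.8] [534.2 212.  153.3]
250 241 277 [527.8 195.  151.4] [534.2 211.8 163. ]
260 241 277 [524.8 195.1 155.8] [534.1 211.8 171.4]
```

Request:
apply_moves(
  commands=[-1,-0.0104,-0.021,0,0,-1,-0.01,-0.02,0,0,-1,0,0,0.03,0,-1,0,0,0.015,0,-1,0,0,0,0],
)

```text
clock: 5.1
position: [565.3, 224.2, 106.7]
eef_rot: [2.218, -2.219, -0.004]
force: [-0.1, 0.7, -0.9]
width: 0.166
```

Request:
apply_moves(
  commands=[-1,0,0,0,0,-1,0,0,0,0],
)

```text
clock: 5.3
position: [566.7, 224.8, 110.0]
eef_rot: [-2.22, 2.22, -0.002]
force: [0.1, 0.1, -0.1]
width: 0.169
```

```bash
python3 - <<'E'
from h import *
from scipy.optimize import least_squares
st,p,d=snap("w3"); print(st["position"],st["eef_rot"],st["width"],st["force"])
P=cloud("wrist",d,st); x,y,z=st["position"]
m=(P[...,2]>41)&(P[...,2]<49)&(P[...,0]>510)&(P[...,0]<625)
print(cv2.minAreaRect(P[m][:,:2].astype(np.float32)),P[m][:,2].mean())
m=(P[...,2]>58)&(P[...,2]<85)&(np.hypot(P[...,0]-x,P[...,1]-y)<12)
q=P[m]; r=least_squares(lambda c:np.hypot(q[:,0]-c[0],q[:,1]-c[1])-8,[x,y],loss="soft_l1"); print(len(q),r.x,q.min(0),q.max(0))
cv2.imwrite("pics/w3c.png",cv2.resize(p[60:300,140:380,::-1],(600,600),interpolation=cv2.INTER_CUBIC))
E
```

```text
[566.67988351 224.77260003 110.02301655] [-2.22000846e+00  2.22041367e+00 -1.85063648e-03] 0.16890440120586808 [ 0.06761244  0.11475837 -0.14120892]
((569.0842895507812, 184.7594757080078), (131.08731079101562, 85.97622680664062), 89.87167358398438) 45.41372897292034
401 [567.21165445 226.2456339 ] [569.54387271 218.36680539  58.05463569] [575.66277681 234.05171516  84.96971699]
```

View pics/w3c.png

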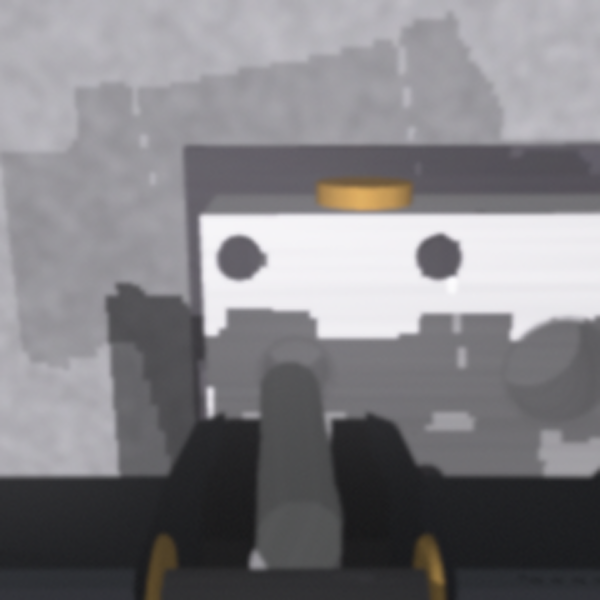

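Request:
apply_moves(
  commands=[-1,0.001,0,0.006,0,-1,0,0,0.004,0,-1,0,0,0.003,0,-1,0,0,0.002,0,-1,0,0,0,0],
)

```text
clock: 5.85
position: [566.0, 223.9, 93.4]
eef_rot: [2.221, -2.221, -0.0]
force: [0.4, 0.6, -0.2]
width: 0.172
```

Request:
apply_moves(
  commands=[-1,0,0,0.006,0,-1,0,0,0.006,0,-1,0,0,0.006,0,-1,0,0,0.004,0,-1,0,0,0,0],
)

```text
clock: 6.35
position: [565.8, 223.9, 71.0]
eef_rot: [2.221, -2.221, -0.001]
force: [-1.4, 1.0, 0.2]
width: 0.176
```

Request:
apply_moves(
  commands=[-1,0,0,0.0015,0,-1,0,0,0.001,0,-1,0,0,0.001,0,-1,0,0,0,0,-1,0,0,0,0],
)

```text
clock: 6.85
position: [566.4, 224.0, 68.7]
eef_rot: [-2.221, 2.221, -0.001]
force: [0.0, -0.9, 3.3]
width: 0.167
```

Request:
apply_moves(
  commands=[0,0,0,0,0,0,0,0,0,0,0,0,0,0,0,0,0,0,0,0,0,0,0,0,0],
)

```text
clock: 7.35
position: [566.1, 223.9, 68.2]
eef_rot: [2.222, -2.221, -0.0]
force: [0.0, 0.2, -1.0]
width: 0.502
```

Request:
apply_moves(
  commands=[0,0,0,-0.02,0,0,0,0,-0.04,0,0,0,0,-0.05,0,0,0,0.03,-0.03,0,0,0,0,0,0],
)

```text
clock: 7.85
position: [535.4, 224.5, 212.9]
eef_rot: [-2.218, 2.216, -0.006]
force: [0.6, 0.0, -0.2]
width: 0.501
```

```bash
python3 - <<'E'
from h import *
st,p,d=snap("w4"); print(st["position"],st["width"])
P=cloud("wrist",d,st)
m=(P[...,2]>70)&(P[...,2]<100)&(np.hypot(P[...,0]-567,P[...,1]-225)<25)
q=P[m];print(len(q),q.mean(0),q.min(0),q.max(0))
st,p,d=snap("t4","top");P=cloud("top",d)
m=(P[...,2]>80)&(P[...,2]<105)&(np.hypot(P[...,0]-473,P[...,1]+234)<65)
q=P[m];w,v=np.linalg.eigh(np.cov(q[:,:2].T));r=cv2.minAreaRect(q[:,:2].astype(np.float32));print(len(q),q.mean(0),v[:,1],r)
E
```

```text
[535.36919703 224.50662911 212.8926562 ] 0.5005809623064218
282 [567.86305745 225.93559633  84.67260851] [559.27707952 218.44059078  70.3420734 ] [575.00856061 233.54775615  87.71875591]
211 [ 473.31584405 -234.36788696   89.63121572] [-0.19323292  0.98115291] ((474.18695068359375, -235.20220947265625), (14.664043426513672, 105.6102066040039), 10.982029914855957)
```

Request:
apply_moves(
  commands=[0,0.0459,0.0062,0,0,0,0.0459,0.0062,0,0,0,0.0459,0.0062,0,0,0,0.0459,0.0062,0,0,0,0.0459,0.0062,0,0],
)

```text
clock: 8.45
position: [504.8, -7.5, 206.5]
eef_rot: [2.22, -2.22, -0.004]
force: [1.6, -0.8, -0.7]
width: 0.5
```

Request:
apply_moves(
  commands=[0,0.0459,0.0062,0,0,0,0.0459,0.0062,0,0,0,0.0459,0.0062,0,0,0,0.0459,0.0062,0,0,0,0.0459,0.0062,0,0],
)

```text
clock: 8.95
position: [473.6, -237.3, 206.4]
eef_rot: [2.221, -2.222, -0.005]
force: [1.0, 0.5, -0.8]
width: 0.502
```

Request:
apply_moves(
  commands=[0,0,0,0,-0.1357,0,0,0,0,-0.1357,0,0,0,0,-0.1357,0,0,0,0,-0.1357,0,0,0,0,-0.1357],
)

```text
clock: 9.45
position: [474.2, -235.4, 206.2]
eef_rot: [-2.837, 1.348, 0.005]
force: [-0.6, -0.3, 0.1]
width: 0.501
```

Request:
apply_moves(
  commands=[0,0,0,0,-0.1357,0,0,0,0,-0.1357,0,0,0,0,-0.1357,0,0,0,0,-0.1357,0,0,0,0,-0.1357],
)

```text
clock: 9.95
position: [474.2, -235.4, 206.2]
eef_rot: [-3.123, 0.327, 0.004]
force: [-0.3, 0.4, -0.1]
width: 0.502
```

Request:
apply_moves(
  commands=[0,0,0,0,-0.1357,0,0,0,0,-0.1357,0,0,0,0,-0.1357,0,0,0,0,0,0,0,0,0,0],
)

```text
clock: 10.45
position: [474.2, -235.3, 207.0]
eef_rot: [-3.126, -0.297, 0.002]
force: [0.7, -0.3, -0.8]
width: 0.499
```

```bash
python3 - <<'E'
from h import *
st,p,d=snap("w5"); Rm=R.from_rotvec(st["eef_rot"]).as_matrix(); print(st["position"],st["width"],"yaw",np.degrees(np.arctan2(Rm[1,0],Rm[0,0])),"tilt",Rm[:2,2])
P=cloud("wrist",d,st)
m=(P[...,2]>86)&(P[...,2]<100)&(np.hypot(P[...,0]-474,P[...,1]+235)<65)
q=P[m];w,v=np.linalg.eigh(np.cov(q[:,:2].T));r=cv2.minAreaRect(q[:,:2].astype(np.float32));print(len(q),q.mean(0),v[:,1],r)
u=Rm.T@(np.r_[r[0],92]-st["position"]);print("bar in tool",u)
E
```

```text
[ 474.1862869  -235.29874862  207.0363878 ] 0.49910974520105605 yaw 10.860959119824235 tilt [-0.00165587  0.00130999]
1897 [ 473.07194947 -230.72453162   92.24496508] [-0.19058     0.98167167] ((473.77996826171875, -234.88143920898438), (13.96503734588623, 105.87397003173828), 11.278366088867188)
bar in tool [ -0.16172966  -0.30250416 115.03735087]
```

View pics/w5.png

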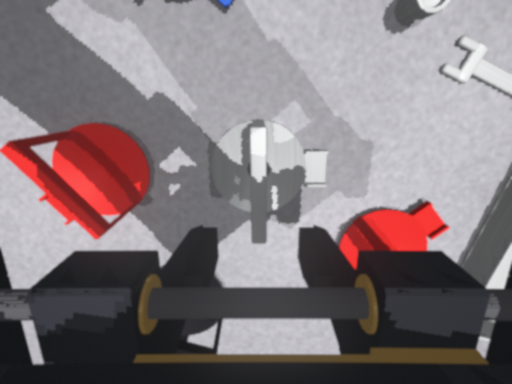

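Request:
apply_moves(
  commands=[0,0,0,0.04,-0.005,0,0,0,0.04,0,0,0,0,0.024,0,0,0,0,0.01,0,0,0,0,0,0],
  force=5,
)

```text
clock: 11.0
position: [474.0, -235.0, 93.4]
eef_rot: [-3.125, -0.309, 0.002]
force: [0.8, 0.1, 0.7]
width: 0.502
```

Request:
apply_moves(
  commands=[-0.55,0,0,0.005,0,-0.55,0,0,0.004,0,-0.55,0,0,0,0,-0.55,0,0,0,0,-0.55,0,0,0,0],
)

```text
clock: 11.5
position: [474.4, -235.2, 85.7]
eef_rot: [3.126, 0.311, 0.001]
force: [-0.5, 0.3, -0.0]
width: 0.225
```

Request:
apply_moves(
  commands=[-0.6,0,0,0,0,-0.62,0,0,0,0,-0.64,0,0,0,0,-0.65,0,0,0,0,-0.66,0,0,0,0],
)

```text
clock: 12.0
position: [474.2, -235.1, 85.2]
eef_rot: [-3.126, -0.311, 0.0]
force: [0.6, 0.6, -0.1]
width: 0.173
```

Request:
apply_moves(
  commands=[-0.68,0,0,0,0,-0.7,0,0,0,0,-0.72,0,0,0,0,-0.8,0,0,0,0,-1,0,0,0,0],
)

```text
clock: 12.5
position: [474.3, -235.1, 85.3]
eef_rot: [3.126, 0.311, 0.0]
force: [1.9, 0.0, -0.1]
width: 0.158
```

Request:
apply_moves(
  commands=[-1,0,0,0,0,-1,0,0,0,0],
  force=15,
)

```text
clock: 12.7
position: [474.3, -235.1, 85.3]
eef_rot: [3.126, 0.311, 0.0]
force: [0.8, -0.3, 0.2]
width: 0.156
```

Request:
apply_moves(
  commands=[-1,0,0,0,0,-1,0,0,0,0],
  force=30,
)

```text
clock: 12.9
position: [474.3, -235.1, 85.3]
eef_rot: [3.126, 0.311, 0.0]
force: [2.0, -0.0, 0.4]
width: 0.156
```

Request:
apply_moves(
  commands=[-1,0,0,0,0,-1,0,0,0,0,-1,0,0,-0.0005,0,-1,0,0,-0.0005,0,-1,0,0,-0.001,0],
  force=50,
)

```text
clock: 13.4
position: [473.9, -234.9, 86.9]
eef_rot: [-3.125, -0.311, 0.002]
force: [-1.2, 0.1, -3.4]
width: 0.151
```

Request:
apply_moves(
  commands=[-1,0,0,-0.001,0,-1,0,0,-0.002,0,-1,0,0,-0.002,0,-1,0,0,-0.002,0,-1,0,0,-0.001,0],
)

```text
clock: 13.9
position: [474.3, -235.1, 95.5]
eef_rot: [3.126, 0.311, 0.0]
force: [0.2, -0.2, -3.6]
width: 0.153
```

```bash
python3 - <<'E'
from h import *
st=observe();print(st["position"],st["force"],st["ft_torque"],st["width"])
_,p,d=snap("s6","scene");_,q,_=snap("w6")
cv2.imwrite("pics/s6c.png",np.hstack([cv2.resize(p[100:250,100:300,::-1],(500,375),interpolation=cv2.INTER_CUBIC),cv2.resize(q[60:300,160:352,::-1],(300,375),interpolation=cv2.INTER_CUBIC)]))
E
```

```text
[ 474.27388663 -235.1269456    95.53337058] [ 0.15939236 -0.15910163 -3.59929612] [-0.00627902 -0.12976645  0.0226405 ] 0.15330836112660748
```

View pics/s6c.png

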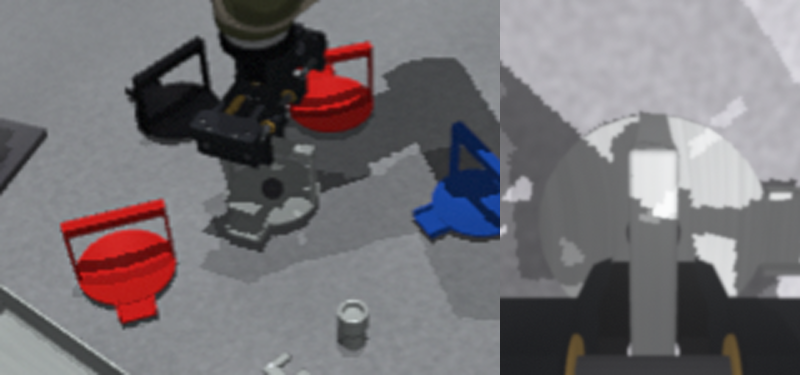

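Request:
apply_moves(
  commands=[-1,0,0,-0.001,0,-1,0,0,-0.002,0,-1,0,0,-0.004,0,-1,0,0,-0.006,0,-1,0,0,-0.008,0],
)

```text
clock: 14.5
position: [474.2, -235.1, 116.8]
eef_rot: [-3.126, -0.311, 0.0]
force: [0.3, 0.4, -2.9]
width: 0.147
```

Request:
apply_moves(
  commands=[-1,0,0,-0.008,0,-1,0,0,-0.008,0,-1,0,0,-0.008,0,-1,0,0,-0.008,0,-1,0,0,-0.008,0],
)

```text
clock: 15.0
position: [474.2, -235.1, 157.0]
eef_rot: [3.126, 0.311, 0.0]
force: [-0.5, -0.6, -3.2]
width: 0.147
```

Request:
apply_moves(
  commands=[-1,0,0,-0.008,0,-1,0,0,-0.008,0,-1,0,0,-0.006,0,-1,0,0,-0.005,0,-1,0,0,-0.004,0],
)

```text
clock: 15.5
position: [474.2, -235.1, 187.6]
eef_rot: [-3.126, -0.311, 0.0]
force: [0.1, 0.9, -2.9]
width: 0.15
```

Request:
apply_moves(
  commands=[-1,0,0,-0.002,0,-1,0,0,-0.001,0,-1,0,0,0,-0.015,-1,0,0,0,-0.03,-1,0,0,0,-0.045],
)

```text
clock: 16.0
position: [474.2, -235.1, 190.0]
eef_rot: [-3.108, -0.456, 0.0]
force: [0.1, 0.5, -2.7]
width: 0.154
```

Request:
apply_moves(
  commands=[-1,0,0,0,-0.0597,-1,0,0,0,-0.0597,-1,0,0,0,-0.0597,-1,0,0,0,-0.0597,-1,0,0,0,-0.0597],
)

```text
clock: 16.5
position: [474.2, -235.0, 190.0]
eef_rot: [-3.005, -0.915, 0.0]
force: [0.4, 0.2, -2.1]
width: 0.154
```

Request:
apply_moves(
  commands=[-1,0,0,0,-0.0597,-1,0,0,0,-0.0597,-1,0,0,0,-0.0597,-1,0,0,0,-0.0597,-1,0,0,0,-0.0597],
)

```text
clock: 17.0
position: [474.2, -235.0, 190.0]
eef_rot: [-2.836, -1.351, 0.0]
force: [0.7, -0.5, -2.9]
width: 0.151
```

Request:
apply_moves(
  commands=[-1,0,0,0,-0.0597,-1,0,0,0,-0.0597,-1,0,0,0,-0.0597,-1,0,0,0,-0.0597,-1,0,0,0,-0.0597],
)

```text
clock: 17.5
position: [474.2, -235.0, 190.0]
eef_rot: [-2.603, -1.758, 0.0]
force: [0.6, -0.5, -2.9]
width: 0.149
```

Request:
apply_moves(
  commands=[-1,0,0,0,-0.0597,-1,0,0,0,-0.0597,-1,0,0,0,-0.0597,-1,0,0,0,-0.0597,-1,0,0,0,-0.0597],
)

```text
clock: 18.0
position: [474.2, -235.0, 190.0]
eef_rot: [-2.313, -2.126, 0.0]
force: [-0.1, -0.3, -3.6]
width: 0.145
```

Request:
apply_moves(
  commands=[-1,0,0,0,-0.045,-1,0,0,0,-0.03,-1,0,0,0,-0.015,-1,0,0,0,0,-1,0,0,0,0],
)

```text
clock: 18.5
position: [474.2, -235.1, 190.2]
eef_rot: [-2.22, -2.223, 0.0]
force: [0.2, 0.2, -3.0]
width: 0.153
```

```bash
python3 - <<'E'
from h import *
st,p,d=snap("s7","scene"); Rm=R.from_rotvec(st["eef_rot"]).as_matrix(); print(st["position"],st["qpos"],st["force"],st["ft_torque"],st["width"],"yaw",np.degrees(np.arctan2(Rm[1,0],Rm[0,0])))
cv2.imwrite("pics/s7c.png",cv2.resize(p[60:240,80:320,::-1],(800,600),interpolation=cv2.INTER_CUBIC))
E
```

```text
[ 474.21188931 -235.08891596  190.20655037] [-6.84104627e-01  4.02989028e-01  1.46395843e+00  7.59913056e-06
  1.27475126e+00 -2.25625910e+00] [ 0.21994755  0.22263355 -3.00790789] [ 0.08847178 -0.12977651 -0.04929646] 0.1531437810950944 yaw 90.07768902707019
```

View pics/s7c.png

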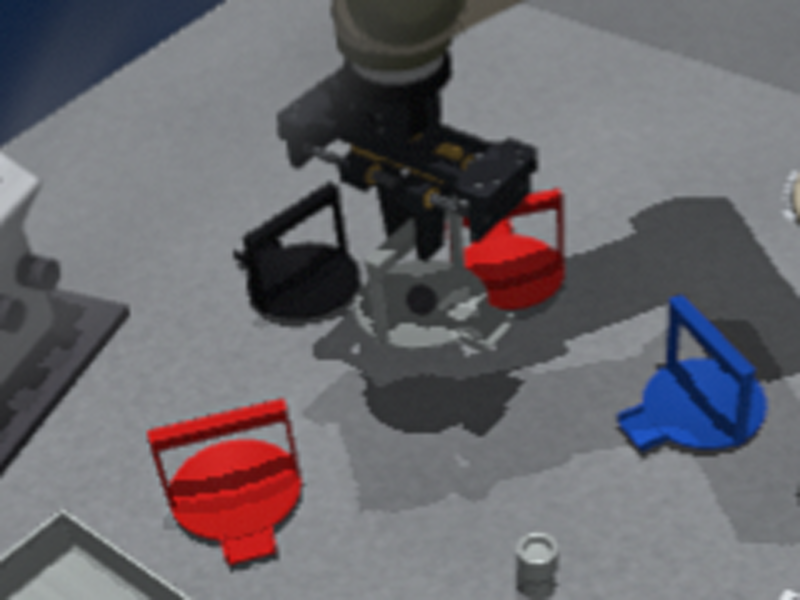

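Request:
apply_moves(
  commands=[-1,0.0015,0.00045,0,0,-1,0.003,0.0009,0,0,-1,0.0045,0.00135,0,0,-1,0.006,0.0018,0,0,-1,0.0075,0.00225,0,0],
)

```text
clock: 19.05
position: [481.1, -212.0, 190.3]
eef_rot: [2.22, 2.223, 0.0]
force: [-0.6, 0.3, -2.9]
width: 0.15
```

Request:
apply_moves(
  commands=[-1,0.009,0.0027,0,0,-1,0.0105,0.00315,0,0,-1,0.0119,0.00355,0,0,-1,0.0119,0.00355,0,0,-1,0.0119,0.00355,0,0],
)

```text
clock: 19.55
position: [497.6, -156.1, 190.3]
eef_rot: [-2.219, -2.224, -0.0]
force: [-0.4, -0.0, -3.0]
width: 0.155
```

Request:
apply_moves(
  commands=[-1,0.0119,0.00355,0,0,-1,0.0119,0.00355,0,0,-1,0.0119,0.00355,0,0,-1,0.0119,0.00355,0,0,-1,0.0119,0.00355,0,0],
)

```text
clock: 20.05
position: [515.3, -96.8, 190.3]
eef_rot: [-2.22, -2.223, 0.0]
force: [0.7, -0.2, -2.8]
width: 0.148
```

Request:
apply_moves(
  commands=[-1,0.0119,0.00355,0,0,-1,0.0119,0.00355,0,0,-1,0.0119,0.00355,0,0,-1,0.0119,0.00355,0,0,-1,0.0119,0.00355,0,0],
)

```text
clock: 20.55
position: [532.9, -37.3, 190.2]
eef_rot: [2.22, 2.223, 0.0]
force: [-0.3, -0.4, -2.8]
width: 0.152
```

Request:
apply_moves(
  commands=[-1,0.0119,0.00355,0,0,-1,0.0119,0.00355,0,0,-1,0.0119,0.00355,0,0,-1,0.0119,0.00355,0,0,-1,0.0119,0.00355,0,0],
)

```text
clock: 21.05
position: [550.6, 22.2, 190.2]
eef_rot: [-2.22, -2.223, 0.0]
force: [0.6, 0.1, -2.6]
width: 0.151
```

Request:
apply_moves(
  commands=[-1,0.0119,0.00355,0,0,-1,0.0105,0.00315,0,0,-1,0.009,0.0027,0,0,-1,0.0075,0.00225,0,0,-1,0.006,0.0018,0,0],
)

```text
clock: 21.55
position: [563.8, 66.8, 190.2]
eef_rot: [-2.219, -2.223, 0.0]
force: [-0.3, 0.0, -3.3]
width: 0.149
```

Request:
apply_moves(
  commands=[-1,0.0045,0.00135,0,0,-1,0.003,0.0009,0,0,-1,0.0015,0.00045,0,0,-1,0,0,0,0,-1,0,0,0,0],
)

```text
clock: 22.05
position: [566.3, 75.0, 190.3]
eef_rot: [2.22, 2.223, -0.0]
force: [0.4, 0.1, -2.3]
width: 0.148
```

```bash
python3 - <<'E'
from h import *
st,p,d=snap("s8","scene"); print(st["position"],st["force"],st["ft_torque"])
_,t,td=snap("t8","top"); s2,q,qd=snap("w8")
for n,dd,s in(("top",td,None),("wrist",qd,s2),("scene",d,None)):
    P=cloud(n,dd,s); x,y,z=P[...,0],P[...,1],P[...,2]
    m=(y>131)&(y<160)&(z>95)&(z<135)&(abs(x-567)<35)
    if m.sum()>5: print(n,m.sum(),P[m].mean(0).round(1),P[m].min(0).round(1),P[m].max(0).round(1))
cv2.imwrite("pics/s8c.png",np.hstack([cv2.resize(p[150:330,200:400,::-1],(400,360)),cv2.resize(t[100:230,100:244,::-1],(400,360))]))
E
```

```text
[566.31857082  74.95285881 190.25162848] [ 0.41165772  0.13613466 -2.33510805] [ 0.05720347 -0.09816517 -0.02217406]
wrist 1506 [566.5 140.5 120.2] [545.4 131.  116.6] [586.3 150.8 127.5]
scene 155 [565.7 141.1 120.5] [544.6 131.3 115.6] [587.2 151.  128.3]
```

View pics/s8c.png

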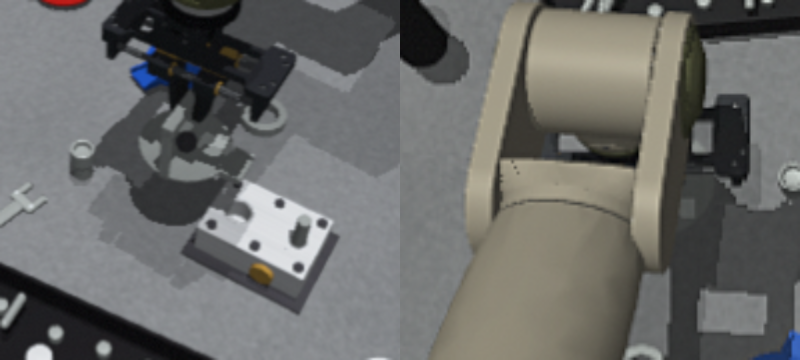

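Request:
apply_moves(
  commands=[-1,0,0.0002,0.001,0,-1,0,0.0003,0.002,0,-1,0,0,0.003,0,-1,0,0,0.004,0,-1,0,0,0.005,0],
)

```text
clock: 22.7
position: [566.8, 75.2, 174.9]
eef_rot: [2.22, 2.223, 0.0]
force: [-0.1, 0.4, -3.3]
width: 0.15
```

Request:
apply_moves(
  commands=[-1,0,0,0.005,0,-1,0,0,0.005,0,-1,0,0,0.005,0,-1,0,0,0.004,0,-1,0,0,0.003,0],
)

```text
clock: 23.2
position: [566.8, 75.2, 152.8]
eef_rot: [-2.219, -2.223, 0.0]
force: [0.2, -0.1, -2.8]
width: 0.152
```

Request:
apply_moves(
  commands=[-1,0,0,0.002,0,-1,0,0,0.001,0,-1,0,0,0,0,-1,0,0,0,0,-1,0,0,0,0],
)

```text
clock: 23.7
position: [566.9, 75.2, 150.4]
eef_rot: [2.219, 2.223, 0.0]
force: [-0.4, 0.7, -2.6]
width: 0.149
```

```bash
python3 - <<'E'
from h import *
s2,q,qd=snap("w9"); st,p,d=snap("s9","scene"); print(s2["position"],s2["force"])
for n,dd,s in(("wrist",qd,s2),("scene",d,None)):
    P=cloud(n,dd,s); x,y,z=P[...,0],P[...,1],P[...,2]
    for nm,m in(("lip",(y>131)&(y<160)&(z>65)&(z<95)&(abs(x-567)<35)),("floor near",(y>132)&(y<138)&(z>65)&(z<95)&(abs(x-567)<12)),("floor tip",(y>143)&(y<149)&(z>65)&(z<95)&(abs(x-567)<12)),("L",(y>140)&(y<149)&(z>65)&(z<95)&(x<554)&(x>540)),("R",(y>140)&(y<149)&(z>65)&(z<95)&(x>579)&(x<594)),("pin",(np.hypot(x-567,y-225)<15)&(z>75)&(z<100)),("block",(abs(z-45)<4)&(abs(x-567)<60)&(y>110)&(y<260))):
        if m.sum()>5: print(n,nm,m.sum(),P[m].mean(0).round(1),P[m].min(0).round(1),P[m].max(0).round(1))
cv2.imwrite("pics/s9c.png",np.hstack([cv2.resize(p[150:330,200:400,::-1],(400,360),interpolation=cv2.INTER_CUBIC),cv2.resize(q[40:280,120:387,::-1],(400,360))]))
E
```

```text
[566.90032542  75.1679889  150.40980643] [-0.37623903  0.68099996 -2.58945879]
wrist lip 1523 [567.1 140.7  80.4] [546.2 131.   76.7] [587.2 150.8  87.6]
wrist floor near 259 [567.1 135.   78.6] [555.  132.   76.7] [578.9 137.9  80.3]
wrist floor tip 261 [566.8 146.   78.7] [555.  143.   76.8] [579.  148.9  80.6]
wrist L 136 [548.8 144.5  83.1] [546.2 140.   77.6] [553.9 148.9  87.6]
wrist R 177 [583.2 144.5  82.1] [579.1 140.   77.6] [587.  149.   87.4]
wrist pin 615 [565.7 223.5  83.6] [558.9 216.8  75. ] [574.3 233.4  87.3]
wrist block 12007 [560.  193.5  45.6] [521.5 119.3  41. ] [612.9 251.3  49. ]
scene lip 140 [566.2 140.7  80.9] [545.9 131.1  75.8] [589.  151.   88.2]
scene floor near 21 [566.1 135.1  79.3] [555.1 132.2  77. ] [578.5 137.8  81.3]
scene floor tip 22 [566.1 146.3  79.1] [556.5 143.   75.9] [577.4 148.9  81. ]
scene L 20 [549.9 144.5  82. ] [545.9 140.1  75.8] [553.7 148.9  87.9]
scene R 15 [586.3 144.3  83.3] [584.3 140.6  76.3] [589.  148.6  88.2]
scene pin 59 [570.2 225.6  83.3] [559.6 216.9  75.2] [577.8 233.   90.2]
scene block 1519 [573.7 191.2  45.4] [521.4 120.7  41. ] [614.5 249.7  49. ]
```

View pics/s9c.png

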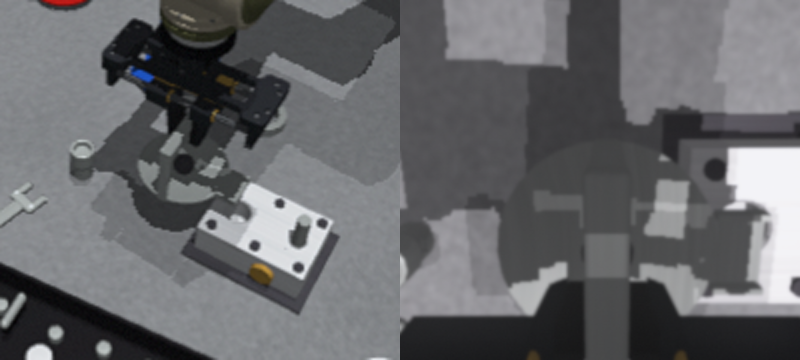

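Request:
apply_moves(
  commands=[-1,0,0,0.0005,0,-1,0,0,0.0005,0,-1,0,0,0.0005,0,-1,0,0,0,0,-1,0,0,0,0],
)

```text
clock: 24.3
position: [566.8, 75.2, 148.7]
eef_rot: [-2.219, -2.223, 0.0]
force: [-0.2, 1.0, -2.5]
width: 0.151
```

Request:
apply_moves(
  commands=[-1,0,0,0,0,-1,0,0,0,0,-1,0,0,0,0,-1,0,0,0,0,-1,0,0,0,0],
)

```text
clock: 24.8
position: [566.9, 75.2, 148.7]
eef_rot: [-2.22, -2.223, -0.0]
force: [-0.8, -0.3, -2.8]
width: 0.149
```

```bash
python3 - <<'E'
from h import *
st,p,d=snap("s10","scene");print(st["position"],abs(st["joint_vel"]).max(),st["force"],st["width"])
a=np.load("pics/s9.npz")["p"].astype(int);b=p.astype(int);s=np.s_[215:250,275:310]
def ball(q): 
    m=q[215:245,270:310].max(2)<45; v,u=np.nonzero(m); return len(u),u.mean()+270,v.mean()+215
print(ball(a),ball(b)); print(hand_in())
E
```

```text
[566.85248461  75.15194976 148.74473871] 0.0007559439618998366 [-0.80923007 -0.27641718 -2.77428126] 0.14856743465460223
(149, np.float64(293.99328859060404), np.float64(225.64429530201343)) (152, np.float64(294.3092105263158), np.float64(225.70394736842104))
the job is handed in; nothing more can be done
None
```

The job is handed in, with both parts done at about 25 s of the 67 s allowed. No verdict was reported.

- **Pin:** It stands fully down in the smaller bore and has been released. It touched bottom at about 3 N, and its top measured about 85 mm above the bench, as expected.
- **Dish:** I gripped it by the bar at 50 N, lifted it, turned it about 79° and carried it over slowly. The lip now points along the block at the port and the pin.
- **Lip position:** Just before a last 1.5 mm drop, the tip measured about (567, 150.5) mm, with the port at about (567, 150.3) mm.
- **Height above the block:** The two ways of measuring the tip differ by about 3 mm. The arm's own position gives 28–29 mm and camera depth to the channel floor gives about 31–32 mm, so I set the dish height between them.
- **Level and clearance:** The channel floor measured level along its length. The dish touches neither block nor pin.
- **Ball and arm:** In the last picture I viewed, before the 1.5 mm drop, the ball was in the middle of the dish. A pixel check afterwards showed it had not shifted. The arm was at rest.

The socket, race, spanner and look-alike dishes were not touched. The top camera's view of the lip was blocked by the arm, so those checks rest on the wrist and scene cameras.

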